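# Set the level knob to the red mark and pull it out to lock

### The arm

A 7-joint arm with a two-finger parallel gripper is mounted at the origin on the work surface. World frame = base frame: x ahead of the robot, y to its left, z up, the work surface at z = 0. Lengths are in m, angles in rad, forces in N, time in s.
With the tool pointing down it reaches from about 0.4 to 0.85 m from the base axis. Payload 10.4 kg.
Tool frame: the origin (TCP) lies midway between the tips of the shut fingers; the grasp point (between the pads) lies 19 mm behind it; x points along the fingers, y is the direction in which the jaws open and shut, and the axes are right-handed (so a half turn about x gives the same grasp; the last joint's range is limited). The gripper opens to 87 mm and grips with 3 to 60 N. Pads are 19 mm wide; open, the fingers measure 117 mm over their backs; the gripper's body (75 mm by 190 mm) begins 51 mm behind the grasp point.
Start: joints at [1.152, 0.332, -0.065, 1.46, 0.022, 1.35, -0.088], TCP at [0.241, -0.577, 0.223] pointing down, gripper open.
Joint ranges: [-2.6, 2.6], [-0.5, 2.12], [-1.47, 1.34], [0.16, 2.42], [-1.27, 4.41], [0.06, 2.06], [-2.6, 2.6]. Speed limits (rad/s): [2.22, 2.22, 2.79, 2.79, 3.14, 3.14, 3.14].

### API

Orientations are given as a unit quaternion [x, y, z, w].
In Python, from bench import r gives the robot as it stands.
- The arm moves only by the shell command python3 -m jog 'ROWS' [OPENING] [FORCE]. ROWS is JSON, a list of rows, each an object with "slide": the shift along the tool's x, y, z in cm, a list of three; "roll": the turn about the tool's x in degrees. A call has 1 to 5 rows; each row is the pose to reach, as a shift and turn from the pose measured when the call began, along the tool's axes at that moment; what a row does not reach only later rows make up. A row lasts 1/12 s, in which the tool goes at most 41.7 mm and 7.16 degrees, less where a joint would pass 70% of its speed; a pose out of reach is approached as far as the arm can. A call with a gripper value outside its range is refused whole. OPENING is the closure, from 0 (fully open) to 1 (shut), set as the call begins (- or left out, the last holds). The fingers move at their own pace and stop on an object; FORCE is the grip in N (left out, the last holds). Time passes only in rows, so rows that repeat a pose let the fingers close. It gives the time, the measured TCP pose, the force and the opening at its end, in the units of the state.
- r.read_state(): the state, without advancing time (a new reading comes with each control period).
- r.camera(name): name is "scene" or "side" or "wrist"; returns the picture (420x560x3 uint8, red, green, blue); there is no depth.
- r.camera_info(name): a dict with "intrinsics" (3x3 intrinsics, pixels), "R" (3x3) and "t" (3): a world point X has camera coordinates R X + t; the wrist camera has in their place "hand_eye" (4x4, takes a point from camera to tool coordinates, whose origin is the TCP and whose axes are the tool frame's). Camera axes: x right, y down, z forward; pixel columns grow to the right and rows downward; lengths in m; the calibration is good to about 2 mm. A picture is of the moment at which its call begins: read the wrist's pose just before it. camera_info takes no time and is no camera call.
- r.close_job(): hands the job in, once; it reports no verdict.
The state is a dict: "time": time; "joint_positions": joint angles; "joint_vel": joint speeds; "joint_torque": joint torques, N m; "ee_pos": TCP position; "eef_rot": TCP orientation; "ft_force": force on the tool from outside, world axes, zero at the start; "torque": the same for the moment, N m; "width": finger opening in m.
Only numpy, scipy, OpenCV 4.12 (cv2) and the standard library are available. Lean on these libraries where they do the work, as an engineer would, in place of code of your own. Each camera call takes 0.05 s, during which the arm holds its last target.

### The job

On the grey bench box, turn the black level knob until its white pointer lines up with the red tab on the ring around it, then pull the knob gently straight up until it locks, and let go. Do not strain the knob's spring seat by pulling or pressing hard (keep under 20 N), and leave the other things on the bench where they are.

Things in the scene. Friction and masses are not known exactly. Their poses are not given: they have to be found in the camera images.
- unit: Fixed grey bench box with blue side cheeks and an aluminium top panel, 150 mm (x) by 228 mm (y), panel 75 mm above the table. Origin at the centre of its underside, z up, front to -x. The knob's axis is upright at x -20, y +30 mm. Within 55 mm of that axis nothing on the panel is over 4 mm high; a loose brass adapter stands 75 to 110 mm from the axis.
- knob_grip (a point): Point on the axis of the black ribbed round knob, for gripping from above: 26 mm above the panel, 12 mm below the knob's flat top. Knob: grip 36 mm in diameter from 6 to 38 mm above the panel, on a skirt 44 mm in diameter from 2 to 6 mm above it. The point rises with the knob; its z is up, its x axis points horizontally along the white pointer.
- pointer (a point): Outer end of the white pointer line on the knob's flat top: 18 mm from the knob's axis, 38.6 mm above the panel. It turns and rises with the knob; its x axis points outward along the pointer.
- mark (a point): Top of the red tab (14 mm radially, 7 mm wide, 3 mm high) on the flat dark ring that lies on the panel around the knob, 31.5 mm from the knob's axis to its middle. Its x axis points from the axis outward through the tab. The ring cannot be turned by hand. The tab points about to the box's far side, up to 0.3 rad either way, differently at each start.
- knob_turn (a joint): Turn of the knob in rad, growing clockwise seen from above, on the same scale as mark_ring: the pointer is at the tab when the two are equal. Stops at -0.3 and 2.0. Friction 0.06 to 0.1 N m; it stays where it is left. It starts 0.4 to 1.6 rad short of the tab, so it is turned clockwise. The lock holds the pull; the turn is then only a little stiffer.
- mark_ring (a joint): Angle of the red tab in rad, growing clockwise seen from above, on the same scale as knob_turn.
- knob_pull (a joint): How far the knob is pulled up, in m; 0 is down, as at the start. Its spring and rubbing take 4 to 9 N. At a height that differs each start, 6 to 24 mm, a hidden ball drops in and locks it; a firm stop follows 1 to 2 mm higher. Let go before the lock, it springs back to 0; locked, it stays up, orange stem showing, and does not push back in.
- seat (a joint): How far the thin steel seat plate under the knob, which carries the knob with its stops, has been lifted (+) or pressed down (-) against its own stiff spring, in m; 0 at rest. It gives 1 mm for each 14 N that pulls the knob against its lock stop or presses the knob down; 1.4 mm (20 N) either way strains it.
- screwdriver: Screwdriver with a red handle, 200 mm long, lying near the box; to be left alone. Origin at its middle.
- mug: Blue mug, 80 mm across and 95 mm high, to be left alone. Origin at its underside.
- fuse_jar: Clear jar with a yellow cap, 48 mm across and 65 mm high, to be left alone. Origin at its underside.
- adapter: Small brass adapter, 22 mm across and 30 mm high, standing on the box's panel; to be left alone. Origin at its underside.
- pocket_meter: Yellow hand meter, 140 x 72 mm and 40 mm high, to be left alone. Origin at its underside.
- parts_tray: Green parts tray, 90 x 130 mm and 30 mm high, to be left alone. Origin at its underside.
- tape_roll: Blue roll of tape, 72 mm across and 20 mm high, lying flat; to be left alone. Origin at its underside.

How it is judged:
On the way, in this order (a step that is already met when the one before it is completed fails the run):
1. the knob is turned until the pointer is within 0.1 rad of the red tab, while still down (pulled less than 3 mm) (angle between the x axis of pointer and the x axis of mark, either way round below 0.1 rad and value of joint knob_pull below 0.003 m), for 0.2 s.
2. the knob is pulled up more than 4.5 mm with the pointer still within 0.1 rad of the tab (angle between the x axis of pointer and the x axis of mark, either way round below 0.1 rad and value of joint knob_pull above 0.0045 m), for 0.2 s.
At the end, for the whole second after the job is handed in: The knob, let go, stays up by itself (pulled more than 4.5 mm, still to within 10 mm/s), which it does only when locked, with its pointer within 0.1 rad of the red tab (all of step 2 and not (velocity of joint knob_pull above 0.01 m/s) and not (velocity of joint knob_pull below -0.01 m/s)); the robot touches nothing.
It fails at once if the knob's seat is strained: lifted more than 1.4 mm (a pull of over 20 N against the stop) (value of joint seat above 0.0014 m).
It fails at once if the knob's seat is strained: pressed down more than 1.4 mm (a push of over 20 N) (value of joint seat below -0.0014 m).
It fails at once if another thing on the bench is moved by more than 30 mm (distance of any of screwdriver, mug, fuse_jar, adapter, pocket_meter, parts_tray, tape_roll from where it was at the start of the episode above 0.03 m).
It also fails if it takes over 58 s, if anything falls off the work surface, if the arm or the gripper's body presses on something with over 40 N, if the wrist force passes 120 N, or if a joint passes its speed limit or range.

## Working session

There is one attempt and no reset: what is moved stays moved. The work goes in short steps, Python scripts to look and compute and a shell command to move; the robot and the scene stay as the last step left them, time stands still between calls to the robot, and variables do not carry over. Pictures are saved under pics/ and viewed, and the job is handed in when it is done.

```bash
ls; mkdir -p pics; python3 - <<'E'
from bench import r
import cv2
s=r.read_state()
print({k:s[k] for k in('time','ee_pos','eef_rot','ft_force','width')})
for n in('scene','side','wrist'):
    cv2.imwrite(f'pics/a_{n}.png',r.camera(n)[:,:,::-1])
    print(n,r.camera_info(n))
E
```

```text
pics
{'time': 0.0, 'ee_pos': array([ 0.2408132 , -0.57632249,  0.2217465 ]), 'eef_rot': array([-0.69317816, -0.13952663,  0.69342548, -0.13855489]), 'ft_force': array([-0.31071706,  1.57278374, -0.31688376]), 'width': 0.08695832730278116}
scene {'intrinsics': array([[523.90202834,   0.        , 285.20042374],
       [  0.        , 523.90202834, 210.64314081],
       [  0.        ,   0.        ,   1.        ]]), 'R': array([[ 0.8024268 ,  0.59646002,  0.01861925],
       [ 0.31280875, -0.3938458 , -0.86431255],
       [-0.50819476,  0.69937181, -0.50261033]]), 't': array([-0.50941995, -0.07312474,  1.35033724])}
side {'intrinsics': array([[521.24149346,   0.        , 274.38024701],
       [  0.        , 521.24149346, 208.20948817],
       [  0.        ,   0.        ,   1.        ]]), 'R': array([[-0.70899335, -0.70509918,  0.01278948],
       [-0.5362661 ,  0.52727285, -0.65909181],
       [ 0.45798155, -0.47415027, -0.75195374]]), 't': array([0.46114391, 0.36262697, 0.92554239])}
wrist {'intrinsics': array([[315.19108571,   0.        , 284.08664513],
       [  0.        , 315.19108571, 209.31753515],
       [  0.        ,   0.        ,   1.        ]]), 'hand_eye': array([[-9.61222296e-04, -2.40945116e-01,  9.70538267e-01,
        -1.61390963e-01],
       [ 9.99999421e-01, -7.00741011e-04,  8.16435212e-04,
        -3.76502286e-04],
       [ 4.83379889e-04,  9.70538490e-01,  2.40945650e-01,
        -6.57952753e-02],
       [ 0.00000000e+00,  0.00000000e+00,  0.00000000e+00,
         1.00000000e+00]])}
```

View pics/a_scene.png

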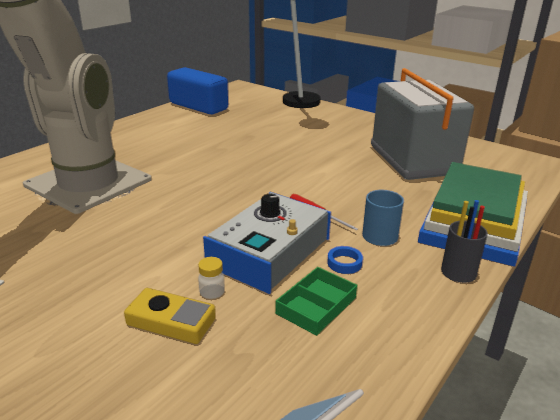

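View pics/a_side.png

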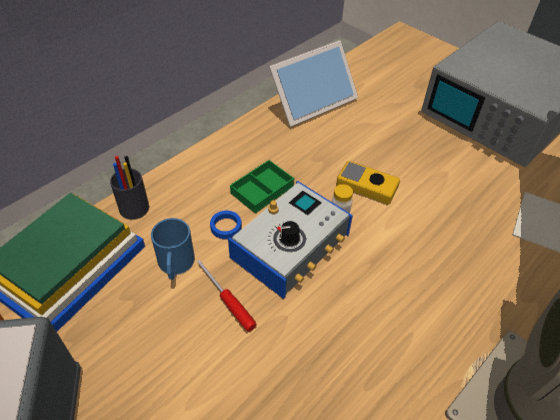

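View pics/a_wrist.png

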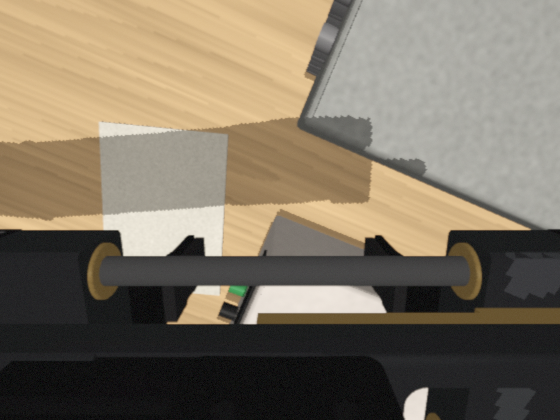

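The scene view shows the knob near (269,205), and the side view shows it near (290,232). Its pointer and the tab are too small to read here, so I'll zoom in.

```bash
python3 - <<'E'
import cv2
a=cv2.imread('pics/a_scene.png')[165:265,200:340]
b=cv2.imread('pics/a_side.png')[175:300,220:360]
cv2.imwrite('pics/b_sc.png',cv2.resize(a,None,fx=5,fy=5,interpolation=2))
cv2.imwrite('pics/b_si.png',cv2.resize(b,None,fx=4.8,fy=4.8,interpolation=2))
E
```

```text
(no output)
```

View pics/b_sc.png

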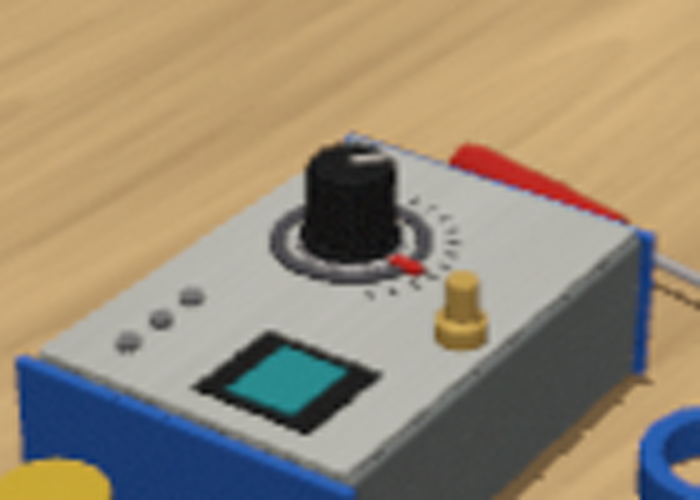

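View pics/b_si.png

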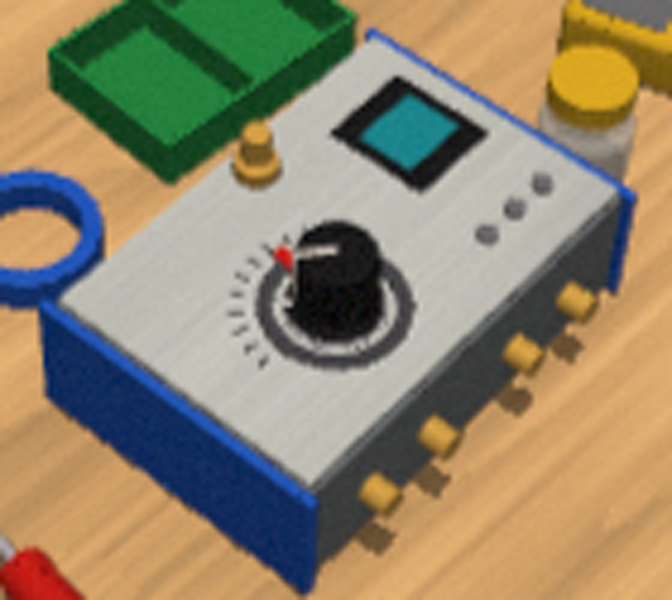

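Estimates from the zooms:
- **Knob top centre:** scene (270.4,198), side (290.4,227.1).
- **Pointer end:** scene (277.6,196.4), side (282.3,227.7).
- **Tab:** scene (281.4,217.8), side (279.2,228.8), partly hidden in the side view.

```bash
cat > h.py <<'E'
from bench import r
import numpy as np, cv2
from scipy.spatial.transform import Rotation as Ro
def cam(n,pose=None):
    c=r.camera_info(n);K=c['intrinsics']
    if n!='wrist': return K,c['R'],c['t']
    s=pose or r.read_state()
    T=np.eye(4);T[:3,:3]=Ro.from_quat(s['eef_rot']).as_matrix();T[:3,3]=s['ee_pos']
    M=np.linalg.inv(T@c['hand_eye']);return K,M[:3,:3],M[:3,3]
def plane(n,uv,z,pose=None):
    K,R,t=cam(n,pose);o=-R.T@t;d=R.T@np.linalg.solve(K,[*uv,1]);return o+d*(z-o[2])/d[2]
def proj(n,X,pose=None):
    K,R,t=cam(n,pose);p=K@(R@np.asarray(X)+t);return p[:2]/p[2]
E
python3 - <<'E'
from h import *
np.set_printoptions(precision=4,suppress=True)
for nm,z,a,b in [('top',.113,(270.4,198),(290.4,227.1)),('ptr',.1136,(277.6,196.4),(282.3,227.7)),('tab',.078,(281.4,217.8),(279.2,228.8)),
 ]:
    P=[np.c_[cam(n)[1],cam(n)[2]] for n in('scene','side')];P=[cam(n)[0]@p for n,p in zip(('scene','side'),P)]
    X=cv2.triangulatePoints(P[0],P[1],np.array(a,float),np.array(b,float)).ravel();print(nm,X[:3]/X[3],plane('scene',a,z),plane('side',b,z))
# panel corners
sc=lambda x,y:(x/5+200,y/5+165); si=lambda x,y:(x/4.8+220,y/4.8+175)
print([plane('scene',sc(*p),.075)for p in[(22,357),(350,133),(645,235),(350,490)]])
print([plane('side',si(*p),.075)for p in[(372,33),(50,303),(313,497),(630,195)]])
s=r.read_state();print(Ro.from_quat(s['eef_rot']).as_matrix(), s['time'])
E
```

```text
top [0.5401 0.0699 0.1088] [0.5463 0.0653 0.113 ] [0.5361 0.0711 0.113 ]
ptr [0.5493 0.083  0.1101] [0.5543 0.0789 0.1136] [0.5462 0.0842 0.1136]
tab [0.5714 0.0681 0.0742] [0.576  0.0638 0.078 ] [0.5683 0.0697 0.078 ]
[array([ 0.4991, -0.0792,  0.075 ]), array([0.485 , 0.1425, 0.075 ]), array([0.6367, 0.1483, 0.075 ]), array([ 0.6512, -0.0698,  0.075 ])]
[array([ 0.6371, -0.06  ,  0.075 ]), array([0.6235, 0.1577, 0.075 ]), array([0.4744, 0.1485, 0.075 ]), array([ 0.4864, -0.0689,  0.075 ])]
[[-0.0005  0.3856 -0.9227]
 [ 0.001  -0.9227 -0.3856]
 [-1.     -0.0011  0.    ]] 0.15
```

```bash
python3 -m jog '[{"slide":[-0.2,-2.6,-2.9],"roll":0},{"slide":[-0.4,-5.2,-5.8],"roll":0},{"slide":[-0.6,-7.8,-8.7],"roll":0},{"slide":[-0.8,-10.4,-11.6],"roll":0},{"slide":[-1.0,-13,-14.5],"roll":0}]' 0
```

```text
time: 0.57
ee_pos: [0.3249, -0.3987, 0.232]
eef_rot: [-0.693, -0.139, 0.694, -0.139]
ft_force: [1.0, -1.0, -0.2]
width: 0.0866
```

```bash
python3 -m jog '[{"slide":[-0.2,-2.6,-2.9],"roll":0},{"slide":[-0.4,-5.2,-5.8],"roll":0},{"slide":[-0.6,-7.8,-8.7],"roll":0},{"slide":[-0.8,-10.4,-11.6],"roll":0},{"slide":[-1.0,-13,-14.5],"roll":0}]'
python3 -m jog '[{"slide":[-0.2,-2.6,-2.9],"roll":0},{"slide":[-0.4,-5.2,-5.8],"roll":0},{"slide":[-0.6,-7.8,-8.7],"roll":0},{"slide":[-0.8,-10.4,-11.6],"roll":0},{"slide":[-1.0,-13,-14.5],"roll":0}]'
python3 - <<'E'
from h import *
s=r.read_state();R=Ro.from_quat(s['eef_rot']).as_matrix()
print(s['ee_pos'],s['joint_positions'],R.T@(np.array([.541,.068,.25])-s['ee_pos'])*100)
E
```

```text
time: 0.98
ee_pos: [0.4088, -0.221, 0.2421]
eef_rot: [-0.693, -0.139, 0.694, -0.139]
ft_force: [0.5, -0.9, 0.4]
width: 0.0871
time: 1.4
ee_pos: [0.4928, -0.0434, 0.2524]
eef_rot: [-0.693, -0.139, 0.694, -0.139]
ft_force: [1.0, -1.1, 0.2]
width: 0.0866
[ 0.49284554 -0.04336784  0.25236913] [ 0.56149961  0.06536651 -0.5849332   1.72347937  0.03650717  1.36434346
 -1.20541483] [ 0.23755255 -8.42308915 -8.73314017]
```

```bash
python3 -m jog '[{"slide":[0,-2,-2.1],"roll":-7},{"slide":[0,-4,-4.2],"roll":-14},{"slide":[0,-6,-6.3],"roll":-21},{"slide":[0.2,-8,-8.4],"roll":-28},{"slide":[0.2,-8.4,-8.7],"roll":-35}]'
python3 -m jog '[{"slide":[0,0,0],"roll":-7},{"slide":[0,0,0],"roll":-14},{"slide":[0,0,0],"roll":-21},{"slide":[0,0,0],"roll":-28},{"slide":[0,0,0],"roll":-28}]'
python3 - <<'E'
from h import *
s=r.read_state();print(s['joint_positions'],s['ee_pos'],Ro.from_quat(s['eef_rot']).as_matrix()[:,1])
cv2.imwrite('pics/c_w.png',r.camera('wrist')[:,:,::-1])
for X in[(.541,.068,.113)]:print(proj('wrist',X,s))
E
```

```text
time: 1.82
ee_pos: [0.5412, 0.0729, 0.2499]
eef_rot: [0.618, 0.345, -0.617, 0.343]
ft_force: [-0.7, 1.2, -0.4]
width: 0.0865
time: 2.23
ee_pos: [0.541, 0.0728, 0.2496]
eef_rot: [0.515, 0.486, -0.514, 0.484]
ft_force: [-0.5, -0.2, 0.9]
width: 0.0868
[ 0.46050949  0.22391887 -0.77791734  1.59786177  0.15591952  1.38564231
 -0.39221767] [0.54103445 0.07282559 0.24964376] [ 0.99829204 -0.05839798 -0.00163538]
[284.28942208 206.19033493]
```

View pics/c_w.png

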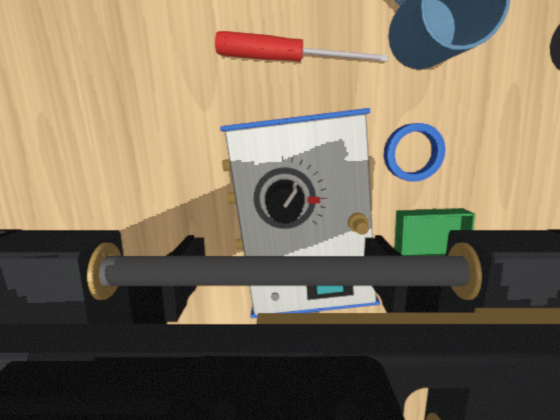

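The wrist view from above shows the ring and knob at about (285,198), the tab at about (314,200) and the pointer going up and right. I'll zoom in to measure them.

```bash
python3 - <<'E'
import cv2
b=cv2.imread('pics/c_w.png')[155:245,235:355]
cv2.imwrite('pics/d.png',cv2.resize(b,None,fx=6.5,fy=6.5,interpolation=2))
E
```

```text
(no output)
```

View pics/d.png

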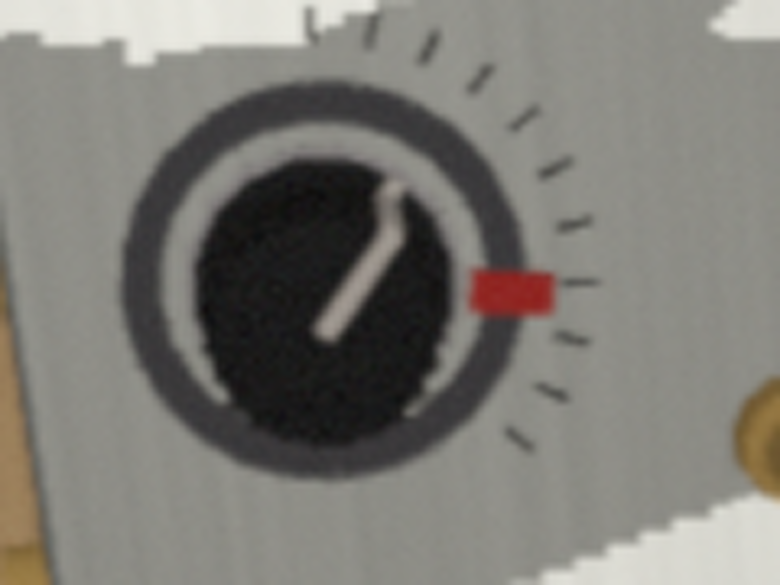

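```bash
python3 - <<'E'
from h import *
s=r.read_state();R=Ro.from_quat(s['eef_rot']).as_matrix()
f=lambda x,y,z:plane('wrist',(x/6.5+235,y/6.5+155),z,s)
c=f(322,279,.0765);t=f(513,292,.078);p=f(393,236,.1136);i=f(325,332,.1136)
print(s['time'],'c',c,'t',t,'p',p,'i',i)
a=lambda v:np.degrees(np.arctan2(v[1],v[0]))
print('tab',a(t-c),np.hypot(*(t-c)[:2]),'ptr',a(p-c),np.hypot(*(p-c)[:2]),'line',a(p-i),'i-c',i-c)
print(R.T@(np.r_[c[:2],.085]-s['ee_pos'])*100)
E
```

```text
2.2833 c [0.54129012 0.0685092  0.0765    ] t [0.57285248 0.06449375 0.078     ] p [0.55268329 0.08197282 0.1136    ] i [0.54170536 0.0681257  0.1136    ]
tab -7.250383358250392 0.031816764088116796 ptr 49.761480548056575 0.017637268539654742 line 51.592805181739564 i-c [ 0.00041524 -0.0003835   0.0371    ]
[16.46774488  0.07648188  0.46911673]
```

```bash
python3 -m jog '[{"slide":[3,0.1,0.5],"roll":0},{"slide":[6,0.1,0.5],"roll":0},{"slide":[9,0.1,0.5],"roll":0},{"slide":[12,0.1,0.5],"roll":0},{"slide":[12,0.1,0.5],"roll":0}]' 0.25 20
python3 - <<'E'
from h import *
s=r.read_state();R=Ro.from_quat(s['eef_rot']).as_matrix()
print(R.T@(np.r_[.5413,.0683,.086]-s['ee_pos'])*100)
E
```

```text
time: 2.7
ee_pos: [0.5383, 0.0671, 0.1244]
eef_rot: [-0.516, -0.485, 0.519, -0.479]
ft_force: [0.3, -0.3, -1.0]
width: 0.067
[ 3.83504793  0.32874607 -0.13373857]
```

```bash
python3 -m jog '[{"slide":[1,0.3,-0.1],"roll":0},{"slide":[2,0.3,-0.1],"roll":0},{"slide":[2.5,0.3,-0.1],"roll":0},{"slide":[2.5,0.3,-0.1],"roll":0}]'
python3 - <<'E'
from h import *
s=r.read_state();R=Ro.from_quat(s['eef_rot']).as_matrix()
print(R.T@(np.r_[.5413,.0683,.086]-s['ee_pos'])*100,R)
E
```

```text
time: 3.03
ee_pos: [0.541, 0.068, 0.099]
eef_rot: [-0.516, -0.485, 0.52, -0.479]
ft_force: [-0.1, 0.1, 1.0]
width: 0.0653
[ 1.29753189  0.03589118 -0.03243459] [[-0.01003108  0.99734283 -0.07215714]
 [ 0.00246529 -0.07213588 -0.99739177]
 [-0.99994665 -0.0101828  -0.00173514]]
```

```bash
python3 -m jog '[{"slide":[0.7,0,0],"roll":0},{"slide":[1.3,0,0],"roll":0},{"slide":[1.3,0,0],"roll":0}]'
python3 - <<'E'
from h import *
s=r.read_state();R=Ro.from_quat(s['eef_rot']).as_matrix()
print(R.T@(np.r_[.5413,.0683,.086]-s['ee_pos'])*100)
cv2.imwrite('pics/e.png',r.camera('side')[175:300,220:360,::-1].repeat(4,0).repeat(4,1))
E
```

```text
time: 3.28
ee_pos: [0.5405, 0.0678, 0.0851]
eef_rot: [-0.515, -0.485, 0.52, -0.478]
ft_force: [-0.9, 0.2, 0.9]
width: 0.0656
[-0.08683386  0.07240388 -0.0507118 ]
```

View pics/e.png

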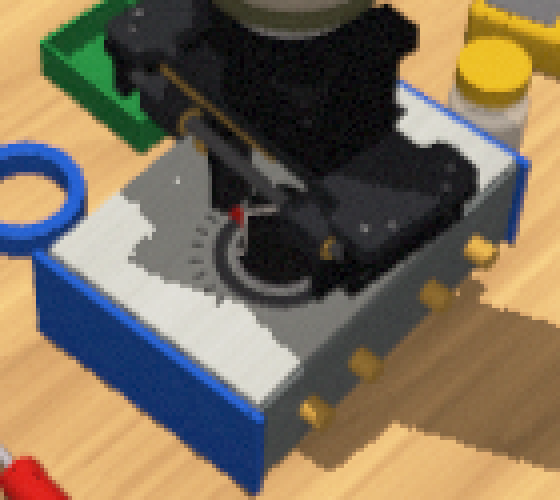

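The fingers straddle the knob just above its skirt, with nothing touching. Next I'll close, with a small lateral correction.

```bash
python3 -m jog '[{"slide":[-0.1,0.1,0],"roll":0},{"slide":[-0.1,0.1,0],"roll":0},{"slide":[-0.1,0.1,0],"roll":0},{"slide":[-0.1,0.1,0],"roll":0},{"slide":[-0.1,0.1,0],"roll":0}]' 0.8 20
python3 -m jog '[{"slide":[0,0,0],"roll":0},{"slide":[0,0,0],"roll":0}]'
```

```text
time: 3.75
ee_pos: [0.5418, 0.0679, 0.0868]
eef_rot: [-0.516, -0.485, 0.52, -0.478]
ft_force: [-0.0, 0.4, -0.2]
width: 0.0395
time: 3.92
ee_pos: [0.541, 0.0679, 0.0867]
eef_rot: [-0.515, -0.485, 0.52, -0.478]
ft_force: [-5.0, -0.0, 3.2]
width: 0.0353
```

```bash
python3 -m jog '[{"slide":[0,0,0],"roll":6},{"slide":[0,0,0],"roll":12},{"slide":[0,0,0],"roll":18},{"slide":[0,0,0],"roll":24},{"slide":[0,0,0],"roll":30}]' - 30
```

```text
time: 4.33
ee_pos: [0.541, 0.0679, 0.0868]
eef_rot: [-0.622, -0.332, 0.629, -0.327]
ft_force: [-3.4, 0.1, 1.7]
width: 0.0358
```

```bash
python3 -m jog '[{"slide":[0,0,0],"roll":6},{"slide":[0,0,0],"roll":12},{"slide":[0,0,0],"roll":18},{"slide":[0,0,0],"roll":23},{"slide":[0,0,0],"roll":23}]'
python3 - <<'E'
from h import *
s=r.read_state();R=Ro.from_quat(s['eef_rot']).as_matrix();print(s['ft_force'],s['torque'],np.degrees(np.arctan2(R[1,1],R[0,1])),np.degrees(np.arctan2(-.07214,.9973)))
for n in('side','wrist','scene'):cv2.imwrite(f'pics/f_{n}.png',r.camera(n)[:,:,::-1])
a=cv2.imread('pics/f_side.png')[190:260,250:340];cv2.imwrite('pics/f1.png',cv2.resize(a,None,fx=8,fy=8,interpolation=2))
E
```

```text
time: 4.75
ee_pos: [0.5409, 0.0678, 0.0868]
eef_rot: [-0.675, -0.199, 0.683, -0.195]
ft_force: [-1.8, 0.6, 1.2]
width: 0.0353
[-1.75681838  0.56482175  1.21749875] [-0.1962984   0.25030682 -0.07193152] -57.648759835625754 -4.1373017449881235
```

View pics/f1.png

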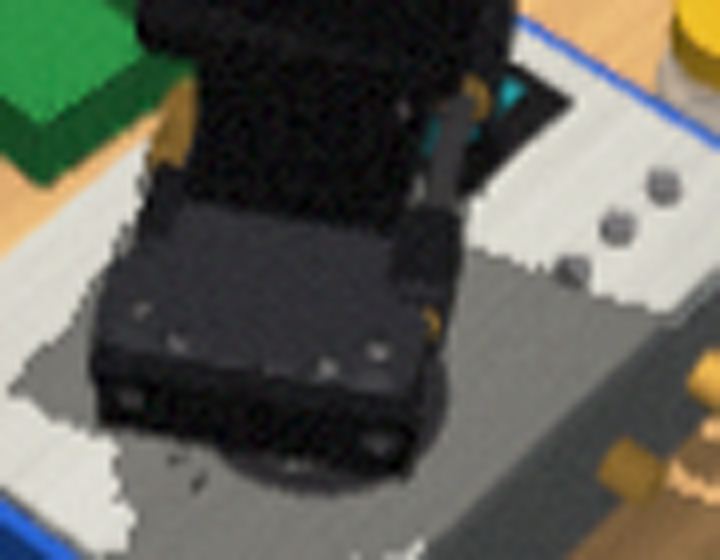

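View pics/f_wrist.png

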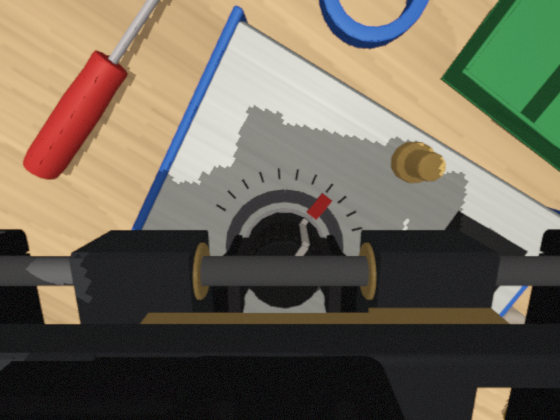

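The wrist camera shows the pointer near (305,235) and the tab at (319,206), with a few degrees still to go. I'll zoom in.

```bash
python3 - <<'E'
import cv2
b=cv2.imread('pics/f_wrist.png')[180:270,230:350]
cv2.imwrite('pics/g.png',cv2.resize(b,None,fx=6.5,fy=6.5,interpolation=2))
E
```

```text
(no output)
```

View pics/g.png

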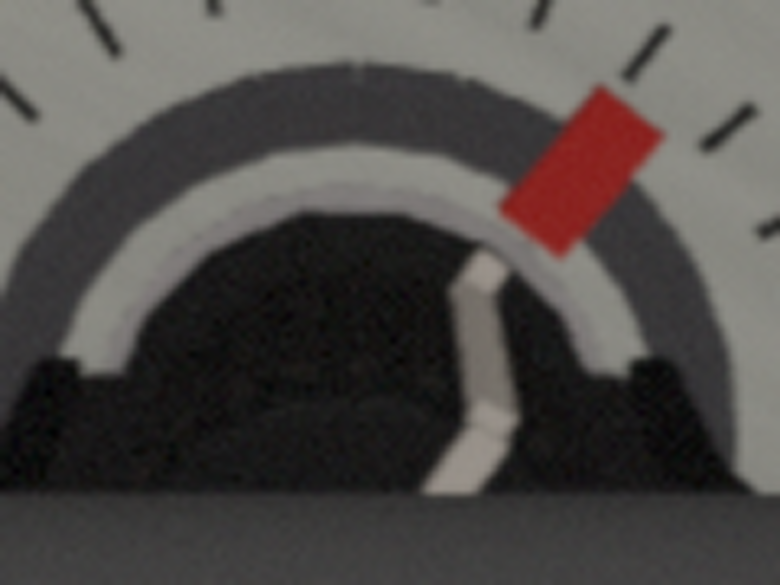

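```bash
python3 - <<'E'
from h import *
s=r.read_state()
f=lambda x,y,z:plane('wrist',(x/6.5+230,y/6.5+180),z,s)
a=lambda v:np.degrees(np.arctan2(v[1],v[0]))
to,ti=f(632,110,.078),f(530,230,.078);p=f(495,412,.1136);q=f(450,492,.1136);k=f(493,262,.081);k2=f(468,290,.081)
# ring centre from outer left/right/top edges
print('tab',to,ti,a(to-ti),'ptr',p,a(p-q),'skirt',k,a(k-k2))
# axis from tab line and known radius
u=(to-ti)/np.linalg.norm(to-ti);c=(to+ti)/2-.0315*u;print('c',c,a(p-c),np.hypot(*(p-c)[:2]),a(k-c),np.hypot(*(k-c)[:2]))
c=np.array([.5413,.0685,0]);print(a((to+ti)/2-c),np.hypot(*((to+ti)/2-c)[:2]),a(p-c),np.hypot(*(p-c)[:2]),a(k-c),np.hypot(*(k-c)[:2]))
E
```

```text
tab [0.57939585 0.06461755 0.078     ] [0.5659868  0.06597272 0.078     ] -5.770931788626483 ptr [0.56052732 0.06854338 0.1136    ] 5.6621724445866315 skirt [0.5625228  0.06769434 0.081     ] -7.221160175176488
c [0.54135097 0.06846251 0.078     ] 0.2416388117373603 0.019176525172337238 -2.0779364946069814 0.02118576360842873
-5.829354742970495 0.03155449687821322 0.12928162135398005 0.01922737266475087 -2.174025009817848 0.021238088401840917
```

```bash
python3 -m jog '[{"slide":[0,0,0],"roll":3},{"slide":[0,0,0],"roll":5.5},{"slide":[0,0,0],"roll":5.5},{"slide":[0,0,0],"roll":5.5}]'
python3 - <<'E'
from h import *
s=r.read_state();R=Ro.from_quat(s['eef_rot']).as_matrix();print(s['ft_force'],s['torque'],np.degrees(np.arctan2(R[1,1],R[0,1])))
b=r.camera('wrist')[180:270,230:350,::-1]
cv2.imwrite('pics/g2.png',cv2.resize(b,None,fx=6.5,fy=6.5,interpolation=2))
E
```

```text
time: 5.23
ee_pos: [0.5409, 0.0678, 0.0868]
eef_rot: [-0.683, -0.169, 0.691, -0.166]
ft_force: [-2.3, 0.6, 1.0]
width: 0.0355
[-2.3340084   0.59733625  0.99815256] [-0.14547422  0.27497214  0.01515764] -62.57600447169347
```

View pics/g2.png

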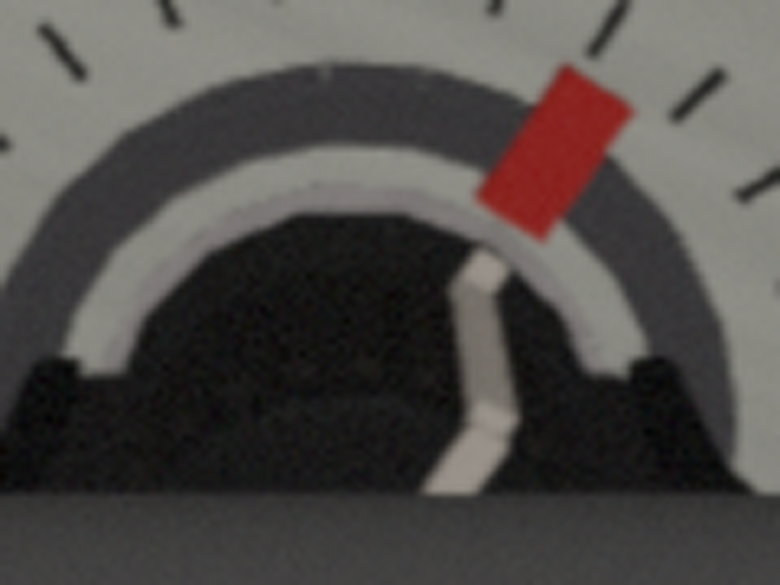

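The pointer follows the grip. The measured pointer is at about -7° and the tab at -6 to -7°, so they line up. Next is a gentle pull; the first 5 mm is below any possible lock height.

```bash
python3 -m jog '[{"slide":[0,0,0],"roll":0},{"slide":[-0.1,0,0],"roll":0},{"slide":[-0.2,0,0],"roll":0},{"slide":[-0.3,0,0],"roll":0},{"slide":[-0.4,0,0],"roll":0}]'
python3 -m jog '[{"slide":[-0.05,0,0],"roll":0},{"slide":[-0.1,0,0],"roll":0}]'
```

```text
time: 5.7
ee_pos: [0.5409, 0.0678, 0.0906]
eef_rot: [-0.683, -0.169, 0.691, -0.166]
ft_force: [0.2, -0.1, -4.6]
width: 0.035
time: 5.87
ee_pos: [0.5408, 0.0678, 0.0915]
eef_rot: [-0.683, -0.169, 0.691, -0.166]
ft_force: [1.7, 0.1, -4.1]
width: 0.0353
```

```bash
cat > g.py <<'E'
from bench import r
import sys
sys.exit(0 if abs(r.read_state()['ft_force'][2])<10.5 else 1)
E
python3 -m jog '[{"slide":[-0.05,0,0],"roll":0},{"slide":[-0.1,0,0],"roll":0}]' | egrep 'pos|force' && python3 g.py && python3 -m jog '[{"slide":[-0.05,0,0],"roll":0},{"slide":[-0.1,0,0],"roll":0}]' | egrep 'pos|force' && python3 g.py && python3 -m jog '[{"slide":[-0.05,0,0],"roll":0},{"slide":[-0.1,0,0],"roll":0}]' | egrep 'pos|force' && python3 g.py && python3 -m jog '[{"slide":[-0.05,0,0],"roll":0},{"slide":[-0.1,0,0],"roll":0}]' | egrep 'pos|force'
```

```text
ee_pos: [0.5409, 0.0677, 0.0925]
ft_force: [1.4, 0.5, -5.6]
ee_pos: [0.5408, 0.0677, 0.0935]
ft_force: [-0.1, -0.4, -4.6]
ee_pos: [0.5409, 0.0678, 0.0945]
ft_force: [-0.9, -0.2, -4.6]
ee_pos: [0.5408, 0.0678, 0.0956]
ft_force: [0.3, 0.1, -6.0]
```

```bash
python3 -m jog '[{"slide":[-0.05,0,0],"roll":0},{"slide":[-0.1,0,0],"roll":0}]' | egrep 'pos|force' && python3 g.py && python3 -m jog '[{"slide":[-0.05,0,0],"roll":0},{"slide":[-0.1,0,0],"roll":0}]' | egrep 'pos|force' && python3 g.py && python3 -m jog '[{"slide":[-0.05,0,0],"roll":0},{"slide":[-0.1,0,0],"roll":0}]' | egrep 'pos|force' && python3 g.py && python3 -m jog '[{"slide":[-0.05,0,0],"roll":0},{"slide":[-0.1,0,0],"roll":0}]' | egrep 'pos|force'
```

```text
ee_pos: [0.5408, 0.0677, 0.0966]
ft_force: [-0.2, 0.3, -4.3]
ee_pos: [0.5409, 0.0677, 0.0977]
ft_force: [1.0, 0.1, -5.1]
ee_pos: [0.5409, 0.0678, 0.0987]
ft_force: [0.4, 0.3, -6.0]
ee_pos: [0.5409, 0.0677, 0.0997]
ft_force: [1.1, 0.6, -6.1]
```

```bash
python3 -m jog '[{"slide":[-0.05,0,0],"roll":0},{"slide":[-0.1,0,0],"roll":0}]' | egrep 'pos|force' && python3 g.py && python3 -m jog '[{"slide":[-0.05,0,0],"roll":0},{"slide":[-0.1,0,0],"roll":0}]' | egrep 'pos|force' && python3 g.py && python3 -m jog '[{"slide":[-0.05,0,0],"roll":0},{"slide":[-0.1,0,0],"roll":0}]' | egrep 'pos|force'
python3 - <<'E'
from h import *
b=r.camera('wrist')[180:270,230:350,::-1]
cv2.imwrite('pics/h.png',cv2.resize(b,None,fx=6.5,fy=6.5,interpolation=2))
E
```

```text
ee_pos: [0.5409, 0.0678, 0.1008]
ft_force: [0.9, 0.2, -6.5]
ee_pos: [0.5409, 0.0677, 0.1018]
ft_force: [0.0, -0.7, -5.6]
ee_pos: [0.5409, 0.0678, 0.103]
ft_force: [0.1, 0.0, -4.7]
```

View pics/h.png

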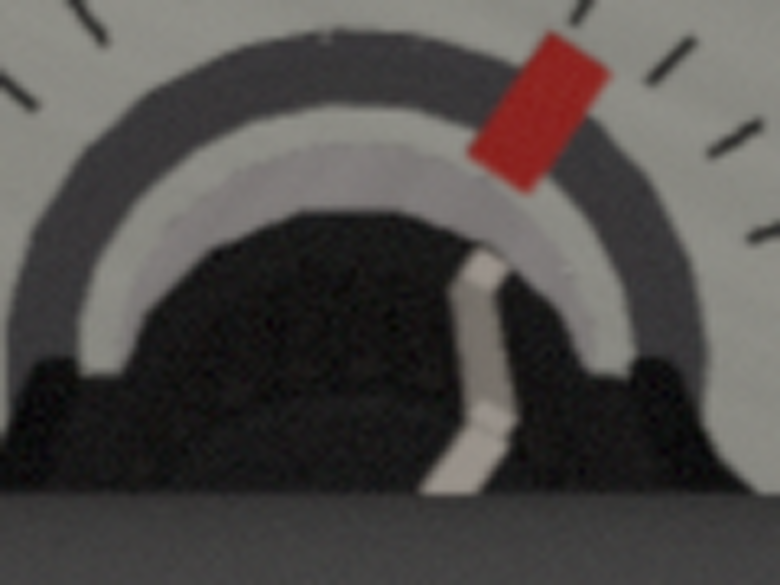

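The knob looks the same in the tool's view while the panel has moved back, so it rises with the grip and isn't slipping. The pull force is still low.

```bash
python3 -m jog '[{"slide":[-0.05,0,0],"roll":0},{"slide":[-0.1,0,0],"roll":0}]' | egrep 'pos|force' && python3 g.py && python3 -m jog '[{"slide":[-0.05,0,0],"roll":0},{"slide":[-0.1,0,0],"roll":0}]' | egrep 'pos|force' && python3 g.py && python3 -m jog '[{"slide":[-0.05,0,0],"roll":0},{"slide":[-0.1,0,0],"roll":0}]' | egrep 'pos|force'
```

```text
ee_pos: [0.5409, 0.0677, 0.1041]
ft_force: [0.9, 0.3, -6.6]
ee_pos: [0.5408, 0.0677, 0.105]
ft_force: [0.0, -0.1, -6.9]
ee_pos: [0.5408, 0.0677, 0.1059]
ft_force: [2.3, 1.6, -9.4]
```

```bash
python3 -m jog '[{"slide":[0,0,0],"roll":0}]' | egrep 'pos|force'; python3 g.py && python3 -m jog '[{"slide":[-0.03,0,0],"roll":0},{"slide":[-0.03,0,0],"roll":0}]' | egrep 'pos|force'
```

```text
ee_pos: [0.5408, 0.0677, 0.1057]
ft_force: [2.5, 0.7, -8.1]
ee_pos: [0.5408, 0.0677, 0.1059]
ft_force: [2.8, 0.2, -10.0]
```

```bash
python3 g.py && python3 -m jog '[{"slide":[-0.03,0,0],"roll":0},{"slide":[-0.03,0,0],"roll":0}]' | egrep 'pos|force'
```

```text
ee_pos: [0.5408, 0.0677, 0.106]
ft_force: [3.3, 1.4, -10.5]
```

The force climbs steeply for almost no movement, so this is the stop, and the lock is below it. I'll ease down to test that it holds.

```bash
python3 -m jog '[{"slide":[0.05,0,0],"roll":0},{"slide":[0.05,0,0],"roll":0}]' | egrep 'pos|force'; python3 g.py &&  python3 -m jog '[{"slide":[0.05,0,0],"roll":0},{"slide":[0.05,0,0],"roll":0}]' | egrep 'pos|force'; python3 g.py &&  python3 -m jog '[{"slide":[0.05,0,0],"roll":0},{"slide":[0.05,0,0],"roll":0}]' | egrep 'pos|force'
```

```text
ee_pos: [0.5408, 0.0677, 0.1056]
ft_force: [1.6, 0.1, -7.1]
ee_pos: [0.5409, 0.0677, 0.1053]
ft_force: [0.3, 1.0, -5.7]
ee_pos: [0.5409, 0.0677, 0.1051]
ft_force: [0.1, 0.2, -4.8]
```

```bash
python3 -m jog '[{"slide":[0.05,0,0],"roll":0},{"slide":[0.05,0,0],"roll":0}]' | egrep 'pos|force'; python3 g.py &&  python3 -m jog '[{"slide":[0.05,0,0],"roll":0},{"slide":[0.05,0,0],"roll":0}]' | egrep 'pos|force'; python3 g.py &&  python3 -m jog '[{"slide":[0.05,0,0],"roll":0},{"slide":[0.05,0,0],"roll":0}]' | egrep 'pos|force'; python3 g.py &&  python3 -m jog '[{"slide":[0.05,0,0],"roll":0},{"slide":[0.05,0,0],"roll":0}]' | egrep 'pos|force'
```

```text
ee_pos: [0.5409, 0.0677, 0.1047]
ft_force: [-0.8, 0.2, -3.4]
ee_pos: [0.5409, 0.0678, 0.1042]
ft_force: [-0.6, 0.7, -3.2]
ee_pos: [0.5409, 0.0678, 0.1036]
ft_force: [-0.5, -0.5, -2.9]
ee_pos: [0.5409, 0.0678, 0.1032]
ft_force: [0.2, -0.4, -0.8]
```

```bash
python3 -m jog '[{"slide":[0.04,0,0],"roll":0},{"slide":[0.04,0,0],"roll":0}]' | egrep 'pos|force'; python3 g.py &&  python3 -m jog '[{"slide":[0.04,0,0],"roll":0},{"slide":[0.04,0,0],"roll":0}]' | egrep 'pos|force'
```

```text
ee_pos: [0.541, 0.0678, 0.103]
ft_force: [-1.1, -0.3, 0.2]
ee_pos: [0.541, 0.0678, 0.1028]
ft_force: [-2.3, -0.6, 1.5]
```

The force has reversed, so the lock is holding the knob. I'll check the alignment before letting go.

```bash
python3 - <<'E'
from h import *
s=r.read_state();R=Ro.from_quat(s['eef_rot']).as_matrix();print(s['time'],np.degrees(np.arctan2(R[1,1],R[0,1])))
b=r.camera('wrist')[170:270,230:350,::-1]
cv2.imwrite('pics/i.png',cv2.resize(b,None,fx=6,fy=6,interpolation=2))
E
```

```text
10.1667 -62.554484519679946
```

View pics/i.png

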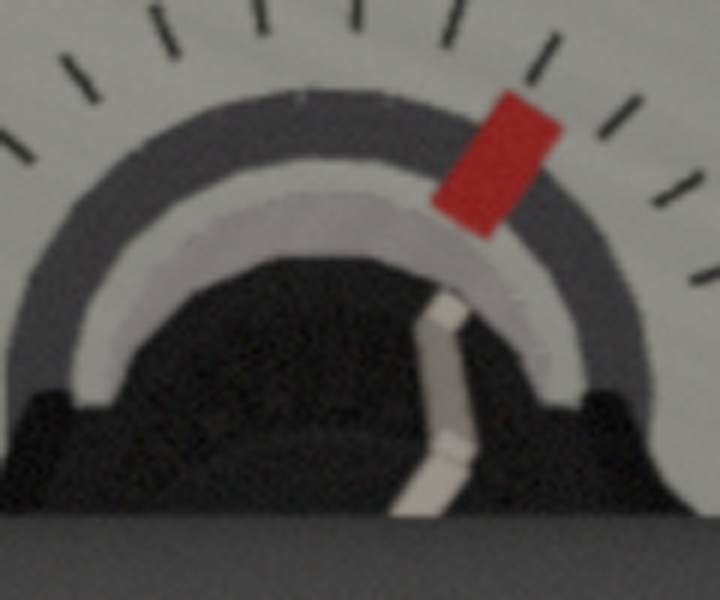

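The pointer's skirt mark still aims at the tab. Next I'll open and go straight up.

```bash
python3 -m jog '[{"slide":[0,0,0],"roll":0},{"slide":[0,0,0],"roll":0},{"slide":[0,0,0],"roll":0},{"slide":[0,0,0],"roll":0},{"slide":[0,0,0],"roll":0}]' 0.25; python3 -m jog '[{"slide":[-1,0,0],"roll":0},{"slide":[-3,0,0],"roll":0},{"slide":[-6,0,0],"roll":0},{"slide":[-9,0,0],"roll":0},{"slide":[-12,0,0],"roll":0}]';python3 -m jog '[{"slide":[-2,0,0],"roll":0},{"slide":[-4,0,0],"roll":0},{"slide":[-4,0,0],"roll":0},{"slide":[-4,0,0],"roll":0}]'
python3 - <<'E'
from h import *
s=r.read_state();np.savez('pics/s.npz',p=s['ee_pos'],q=s['eef_rot'])
im=r.camera('wrist')[:,:,::-1];cv2.imwrite('pics/j.png',im)
u=proj('wrist',(.5413,.0685,.1),s).astype(int);print(u,s['time'])
cv2.imwrite('pics/j2.png',cv2.resize(im[u[1]-45:u[1]+45,u[0]-60:u[0]+60],None,fx=6.5,fy=6.5,interpolation=2))
a=r.camera('side')[165:265,230:360,::-1];cv2.imwrite('pics/j3.png',cv2.resize(a,None,fx=5,fy=5,interpolation=2))
E
```

```text
time: 10.63
ee_pos: [0.5411, 0.0678, 0.1028]
eef_rot: [-0.683, -0.169, 0.691, -0.166]
ft_force: [-0.3, 0.1, -0.6]
width: 0.0603
time: 11.05
ee_pos: [0.5424, 0.0677, 0.2249]
eef_rot: [-0.683, -0.169, 0.691, -0.166]
ft_force: [1.0, -0.4, -0.1]
width: 0.0652
time: 11.38
ee_pos: [0.5434, 0.0679, 0.2666]
eef_rot: [-0.684, -0.169, 0.69, -0.166]
ft_force: [0.2, -0.2, -0.7]
width: 0.0651
[283 195] 11.3833
```

View pics/j2.png

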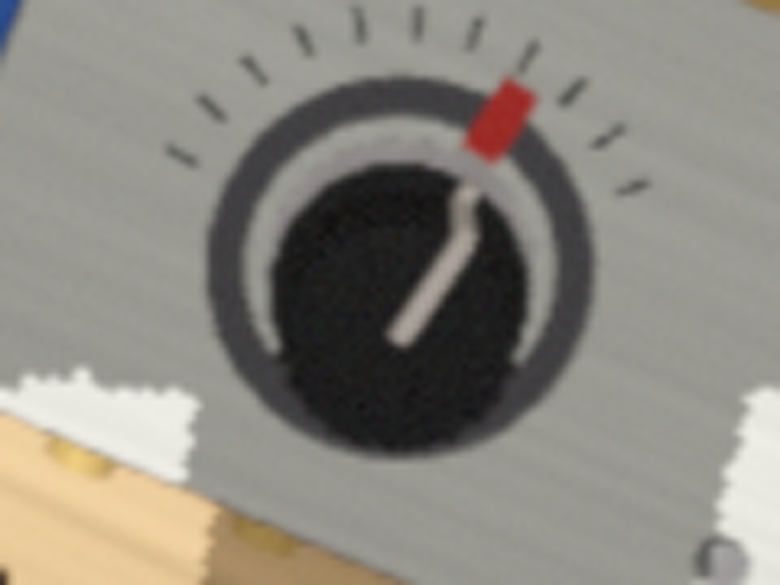

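View pics/j3.png

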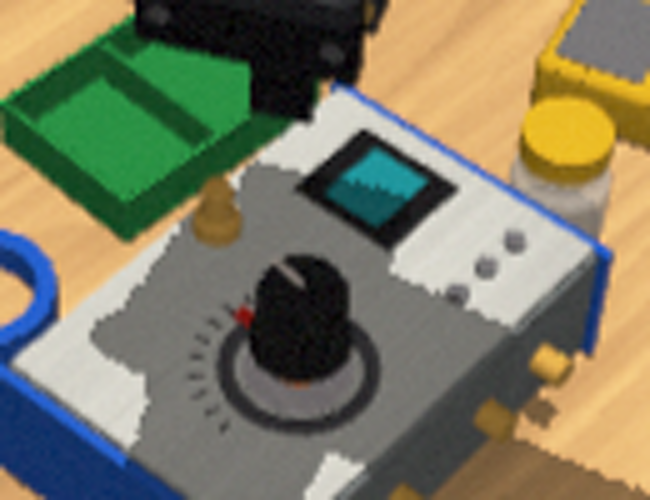

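The knob is up with its orange stem showing, and the pointer aims at the tab. One last angle measurement before handing in.

```bash
python3 - <<'E'
from h import *
d=np.load('pics/s.npz');s=dict(ee_pos=d['p'],eef_rot=d['q'])
f=lambda x,y,z:plane('wrist',(x/6.5+223,y/6.5+150),z,s)
a=lambda v:np.degrees(np.arctan2(v[1],v[0]))
c=f(401,269,.0765);t=f(501,120,.078);p=f(466,240,.1296);i=f(400,338,.1296);
print(c,i,'tab',a(t-c),np.hypot(*(t-c)[:2]),'ptr',a(p-c),a(p-i),np.hypot(*(p-c)[:2]))
E
```

```text
[0.54150703 0.06742145 0.0765    ] [0.5414565  0.06737886 0.1296    ] tab -5.647895811068036 0.031201920157192527 ptr -5.960631020495981 -5.806827659666134 0.01769010942728531
```

The pointer is at -5.9° and the tab at -5.6°, so they are aligned.

```bash
python3 -c "
from bench import r
print(r.close_job())"
```

```text
the job is handed in; nothing more can be done
None
```

I turned the knob about 58° clockwise to the red tab, pulled it straight up until it locked about 16 mm up, let go, and handed the job in at about 11.4 s of the 58 s allowed. The hand-in gives no verdict.

- **Alignment:** after letting go, the wrist camera put the pointer at -5.9° and the tab at -5.6°, well inside the 0.1 rad (5.7°) tolerance. Radii measured in the same picture agreed with the given sizes to about 0.3 mm.
- **Lock:** the pull met a stiff stop at about 10.5 N. Easing back down, the force changed sign, which showed the lock was holding. With the gripper clear, the side view showed the knob up with its orange stem visible.
- **Forces:** the highest vertical force read at the end of any move was 10.5 N pulling and about 3 N pressing, against the 20 N limit. I did not read the seat joint itself.
- **Other things on the bench:** the arm did not appear to touch any of them. The adapter, tray, jar, meter and tape looked undisturbed in the last side view. I did not check the screwdriver or mug again at the end.
- **Disagreements:** the scene and side cameras placed the knob about 10 mm apart, so I used the wrist camera. While gripped, the short visible part of the pointer read 3 to 6° differently from its skirt mark, and the last clear view settled that.

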